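# Load the sample unit and hold its index plunger back

### The arm

A 6-joint arm with a two-finger parallel gripper is mounted at the origin on the work surface. World frame = base frame: x ahead of the robot, y to its left, z up, the work surface at z = 0. Lengths are in m, angles in rad, forces in N, time in s.
With the tool pointing down it reaches from about 0.35 to 0.975 m from the base axis. Payload 4.9 kg.
Tool frame: the origin (TCP) lies at the very end of the fingers, on their centre line; the grasp point (between the pads) lies 19 mm behind it (ctrl.grip_point_offset is the distance from the TCP to the grasp point, in m); z points along the fingers, y is the line along which they close (so a half turn about z gives the same grasp; the last joint's range is limited). The gripper opens to 85 mm and grips with 20 to 120 N. Pads are 22 mm wide; open, the fingers measure 114 mm over their backs; the gripper's body (76 mm by 85 mm) begins 54 mm behind the grasp point. The pads swing forward as they close: fully open they stand 13 mm farther back than shut.
Start: joints at [1.114, 0.053, 1.613, -0, 1.476, -0.119], TCP at [0.207, 0.59, 0.231] pointing down, gripper open.
Joint ranges: [-3.01, 3.01], [-1.01, 2.22], [0.06, 2.58], [-1.02, 4.17], [0.09, 2.62], [-3.14, 3.14]. Speed limits (rad/s): [2.57, 2.57, 3.14, 3.14, 3.14, 3.14].

### API

Orientations are given as a rotation vector (axis times angle).
In Python, from station import ctrl gives the robot as it stands.
- The arm moves only by the tool send_rows, never from a script. Its argument "rows" is a list of rows, each a list of 3 entries, a list of its own where there are three numbers: the finger opening in cm, from 0 to 8.54, then the shift along the tool's x, y, z in cm, then the turn about the tool's z in degrees. A call has 1 to 10 rows; each row shifts and turns the commanded pose from where the row before left it, along the tool's axes as they then stand; what a row does not reach is not made up. A row lasts 1/8 s, in which the tool goes at most 62.5 mm and 10.7 degrees, less where a joint would pass 70% of its speed; a pose out of reach is approached as far as the arm can. A call with a gripper value outside its range is refused whole. The fingers move at their own pace and stop on an object; "newtons" is the grip in N (left out, the last holds). Time passes only in rows, so rows that do not move let the fingers close. It gives the time, the measured TCP pose, the force, the opening and the grip force at its end, in the units of the state.
- ctrl.get_obs(): the state, without advancing time (a new reading comes with each control period).
- ctrl.get_image(name): name is "scene" or "top" or "wrist"; returns a dict with "frame" (400x640x3 uint8, red, green, blue), "range_z" (400x640 float32, m along the optical axis (not along the pixel's ray), 0 where there is no reading), "fx", "fy", "cx", "cy" (pixels), "k1" (the pictures are not rectified: a ray, as slopes to the right and down, at radius r is drawn at 1 + k1 r^2 times it, then the intrinsics apply), "cam_to_world" (4x4, takes a point from camera to world coordinates). Camera axes: x right, y down, z forward; pixel columns grow to the right and rows downward; lengths in m; the calibration is good to about 2 mm. A picture is of the moment at which its call begins.
- ctrl.finish_job(): hands the job in; it is judged then, once.
The state is a dict: "t": time; "q": joint angles; "dq": joint speeds; "effort": joint torques, N m; "tool_pos": TCP position; "tool_rot": TCP orientation; "contact_force": force on the tool from outside, world axes, zero at the start; "wrist_torque": the same for the moment, N m; "opening": finger opening in m; "grip_force": force on a finger pad.
Only numpy, scipy, OpenCV 4.12 (cv2) and the standard library are available. Lean on these libraries where they do the work, as an engineer would, in place of code of your own. Each camera call takes 0.05 s, during which the arm holds its last target. There are 200 camera calls.

### The job

Stand the small capped jar upright in the sample unit's open drawer, setting it down rather than dropping it, and slide the drawer fully shut. Then grip the sprung index plunger on top of the unit, pull it straight back as far as it goes, away from the dial so that its pin is clear of the hole, and finish while still holding it there with the gripper so that the dial stays free to turn. Leave everything else on the bench standing where it is.

Things in the scene. Friction and masses are not known exactly. Their poses are not given: they have to be found in the camera images.
- jar: the small capped jar to load: the shortest jar, brown glass with a white cap, a cylinder 44 mm across and 62 mm tall, about 90 g, standing on the bench to the left or the right of the unit. Origin: centre of its underside; z up.
- unit: the sample unit, a white steel housing fixed on the bench, 250 mm deep (its x) by 240 mm wide (its y) by 110 mm tall, with one drawer in its front. Origin: centre of its underside on the bench; its -x is its front and looks roughly at the robot. Its front edge is at x = -125 mm.
- unit_drawer0 (a joint): how far the drawer is out (m): 0 fully shut, grows as it comes out along the unit's -x; starts about 0.12 to 0.15. Slides with about 1 N of friction and stays where it is left.
- unit_drawer0_handle (a point): middle of the drawer's steel bar handle, 35 mm in front of the drawer's front panel and about 72 mm above the bench (38 mm below the unit's top); the bar is level, runs along the unit's y, about 130 mm long and 11 mm thick. Axes as the unit's.
- drawer_floor (a point): centre of the drawer's inner floor (22 mm above the bench), moves with the drawer; axes as the unit's. Inside: 205 mm long (x), 198 mm wide (y), walls 66 mm above the floor. The drawer's outer front face is 124 mm towards -x (front 21 mm thick in all). With the drawer out by d only the part in front of the unit is open from above: x = -103 mm to about d - 109 mm.
- plunger: sprung index plunger: black round knob, 28 mm across, 18 mm long, with a steel pin to the dial. Origin: knob's centre, 45 mm above the unit's top; x axis level, along the pin, to the dial. Pulls straight back along its -x, 22 mm to a hard stop; spring 4.6 N seated, 9.4 N at the stop; no latch. Seated, 13 mm of 12 mm thick neck show between knob and block, which is narrower than the knob.
- pin_tip (a point): tip of the plunger's 8 mm pin, 64 mm along the plunger's +x from the knob's centre; 10 mm inside the dial's hole when seated.
- seat_hole (a point): mouth of the index hole in the dial's rim; the dial is a level aluminium disc, 136 mm across, on the unit's top, with vials on it (up to 88 mm above the top). This point: 45 mm above the top, 68 mm from the dial's axis; x axis into the hole along the pin; its place along the unit's width and its yaw vary. Pin tip: x = +10 mm seated, -12 mm fully back. The plunger's block spans x = -10 to -32 mm.
- big_jar: bystander: a larger capped jar of the same glass and cap, 64 mm across and 92 mm tall; it stands on the other side of the unit from the small jar. Origin: centre of its underside.
- tall_bottle: bystander: white bottle, 60 mm across and 150 mm tall, beside the unit on the left. Origin: centre of its underside.
- beaker: bystander: open glass beaker, 72 mm across and 95 mm tall, beside the unit on the right. Origin: centre of its underside.
- slim_bottle: bystander: slim white bottle, 40 mm across and 105 mm tall, far left. Origin: centre of its underside.
- small_beaker: bystander: small open glass beaker, 52 mm across and 60 mm tall, far right. Origin: centre of its underside.
- spatula: bystander: steel spatula, 190 mm long, lying flat on the bench, left of the tall bottle. Origin: under its middle, x along it.
Mind the look-alikes: they are no part of the job. Leave any blue or green look-alike of the jar alone.

How it is judged:
On the way, in this order (a step that is already met when the one before it is completed fails the run):
1. the jar stands upright on the drawer's floor, let go (x of jar in the frame of drawer_floor between -0.1 and 0.1 m and y of jar in the frame of drawer_floor between -0.1 and 0.1 m and z of jar in the frame of drawer_floor between -0.008 and 0.012 m and angle between jar's own z axis and vertical below 0.2 rad and contact force between jar and the fingers below 0.05 N and contact force between jar and the arm below 0.05 N), for 0.2 s.
2. the drawer is fully shut with the jar upright in it (x of jar in the frame of drawer_floor between -0.1 and 0.1 m and y of jar in the frame of drawer_floor between -0.1 and 0.1 m and z of jar in the frame of drawer_floor between -0.008 and 0.012 m and angle between jar's own z axis and vertical below 0.2 rad and value of joint unit_drawer0 below 0.005 m), for 0.2 s.
3. the plunger is held fully back by the gripper, its pin clear of the hole (x of pin_tip in the frame of seat_hole below -0.008 m and contact force between plunger and the fingers above 3 N), for 0.3 s.
At the end, for the whole second after the job is handed in: The gripper holds the plunger (at least 3 N between fingers and plunger) with the pin tip at least 8 mm out of the hole's mouth (18 of its 22 mm travel), the drawer is shut to within 5 mm and the jar stands upright (within 0.2 rad) on the drawer's floor (all of step 2 and all of step 3 and contact force between jar and the fingers below 0.05 N and contact force between jar and the arm below 0.05 N); the arm keeps its last pose, push and grip.
It fails at once if the jar is dropped or flung: it moves faster than 0.5 m/s out of the fingers (contact force between jar and the fingers below 0.01 N and linear speed of jar above 0.5 m/s).
It fails at once if the jar is tipped over (more than 1 rad) (angle between jar's own z axis and vertical above 1 rad).
It fails at once if another thing on the bench is shifted by more than 30 mm or tipped (distance of any of big_jar, tall_bottle, beaker, slim_bottle, small_beaker, spatula from where it was at the start of the episode above 0.03 m or angle between any of big_jar, tall_bottle, beaker, slim_bottle, small_beaker's own z axis and vertical above 0.4 rad).
It also fails if it takes over 61 s, if anything falls off the work surface, if the arm or the gripper's body presses on something with over 40 N, if the wrist force passes 120 N, or if a joint passes its speed limit or range.

## Working session

There is one attempt and no reset: what is moved stays moved. The work goes in short steps, Python scripts to look and compute and a tool call to move; the robot and the scene stay as the last step left them, time stands still between calls to the robot, and variables do not carry over. Pictures are saved under pics/ and viewed, at most 10 in all, crops included, and the job is handed in when it is done.

Besides the shell and the picture viewer there is one more tool, called in YAML: its name, and indented under it one key for each argument. send_rows: Moves the arm, as the interface text tells. Its arguments: {"type":"object","properties":{"rows":{"type":"array","items":{"type":"array"}},"newtons":{"type":"number"}},"required":["rows"]}

```bash
ls; mkdir -p pics; cat > h.py <<'E'
import numpy as np, cv2
from station import ctrl
from scipy.spatial.transform import Rotation as R
def look(n,save=None):
    im=ctrl.get_image(n)
    if save: cv2.imwrite('pics/'+save,im['frame'][:,:,::-1])
    return im
def rays(im,uv):
    uv=np.atleast_2d(np.array(uv,float)); d=np.c_[(uv[:,0]-im['cx'])/im['fx'],(uv[:,1]-im['cy'])/im['fy']]
    s=d.copy()
    for _ in range(20): s=d/(1+im['k1']*(s**2).sum(1,keepdims=True))
    return np.c_[s,np.ones(len(s))]
def cloud(im):
    v,u=np.mgrid[:400,:640]; r=rays(im,np.c_[u.ravel(),v.ravel()])*im['range_z'].reshape(-1,1)
    T=np.array(im['cam_to_world']); p=r@T[:3,:3].T+T[:3,3]; p[im['range_z'].ravel()==0]=np.nan
    return p.reshape(400,640,3)
def onplane(im,uv,z):
    T=np.array(im['cam_to_world']); d=rays(im,uv)@T[:3,:3].T; return T[:3,3]+d*((z-T[2,3])/d[:,2])[:,None]
E
python3 - <<'E'
from h import *
o=ctrl.get_obs(); print(o)
for n in ('scene','top'):
    im=look(n,n+'0.png'); print(n,im['fx'],im['k1'],np.round(im['cam_to_world'],3).tolist(),(im['range_z']==0).mean())
a=cv2.imread('pics/scene0.png');b=cv2.imread('pics/top0.png')
E
```

```text
pics
{'t': 0.0, 'q': array([ 1.11399186e+00,  5.33761117e-02,  1.61429405e+00, -4.97029215e-05,
        1.47598186e+00, -1.19002510e-01]), 'dq': array([ 0.00078464,  0.00012841,  0.00013831, -0.00113159, -0.0003622 ,
        0.00048737]), 'effort': array([-5.26098611e-04, -3.93680227e+01, -3.70180964e+01, -1.71933652e-04,
        6.87126463e-03,  1.80345999e-06]), 'tool_pos': array([0.20687268, 0.58911314, 0.23005105]), 'tool_rot': array([-0.52800085, -3.09635819,  0.00312323]), 'contact_force': array([ 0.78499898, -0.50717922,  0.28353114]), 'wrist_torque': array([-0.01766642, -0.03489414,  0.02145008]), 'grip_force': 0.0, 'opening': 0.08512881458706376}
scene 389.5545569344858 -0.01451585347821357 [[-0.038, 0.675, -0.737, 1.535], [0.999, 0.011, -0.041, 0.056], [-0.019, -0.738, -0.675, 0.974], [0.0, 0.0, 0.0, 1.0]] 0.00413671875
top 404.3869547630935 -0.050775349432262355 [[0.003, -0.984, 0.176, 0.359], [-1.0, -0.007, -0.021, 0.016], [0.021, -0.176, -0.984, 1.554], [0.0, 0.0, 0.0, 1.0]] 0.0042109375
```

View pics/scene0.png

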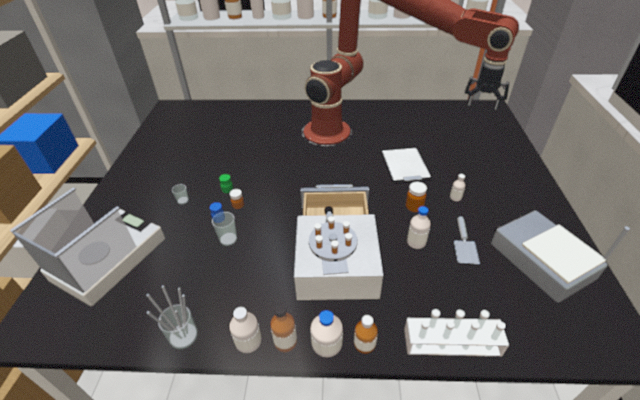

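View pics/top0.png

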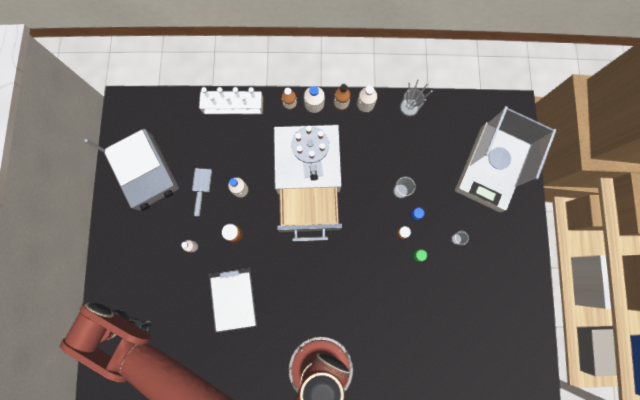

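Candidates for the jar, as scene / top pixels:
- White cap, small brown: (236,198) / (405,232). This is the match.
- Blue look-alike: (216,211) / (418,213).
- Green look-alike: (226,184) / (421,255).
- Big jar: (417,195) / (231,232).
- Brown bottles in the back row: (283,328) and (366,333).

Next I'll measure from the clouds and check the choice in a close crop.

```bash
cat > m.py <<'E'
from h import *
im=look('top'); P=cloud(im); f=im['frame'].astype(int); sc=look('scene')
hsv=cv2.cvtColor(im['frame'],cv2.COLOR_RGB2HSV)
def at(u,v,r=2): return np.round(np.nanmedian(P[v-r:v+r+1,u-r:u+r+1].reshape(-1,3),0),4)
white=(hsv[...,1]<60)&(hsv[...,2]>150)
for n,(u,v),z in [('jar',(405,232),.062),('big',(231,232),.092)]:
    m=np.zeros_like(white); m[v-14:v+15,u-14:u+15]=white[v-14:v+15,u-14:u+15]
    ys,xs=np.nonzero(m&(P[...,2]>z-.02)); c=(xs.mean(),ys.mean())
    print(n,c,len(xs),onplane(im,c,z),at(round(c[0]),round(c[1])))
for n,(u,v) in dict(blue=(418,213),green=(421,255),knob=(314,176),beaker=(404,188),sb=(460,238),handle=(310,238)).items(): print(n,at(u,v))
# unit top plane
m=(abs(P[...,2]-.11)<.008)&(hsv[...,1]<60)&(hsv[...,2]>140)
m[:,:250]=0;m[:,360:]=0;m[:110]=0;m[200:]=0
k,l,st,_=cv2.connectedComponentsWithStats(m.astype(np.uint8)); i=1+st[1:,4].argmax()
q=P[l==i]; r=cv2.minAreaRect((q[:,:2]*1000).astype(np.float32)); print('unit',st[i],r,cv2.boxPoints(r).round(1).tolist(),np.median(q[:,2]))
# handle
m=(P[...,2]>.06)&(P[...,2]<.085); m[:,:285]=0;m[:,335:]=0;m[:228]=0;m[:,:]&=True;m[250:]=0
q=P[m];q=q[q[:,0]<q[:,0].min()+.02]
r=cv2.minAreaRect((q[:,:2]*1000).astype(np.float32)); print('handle',r,np.median(q,0))
# dial / knob
m=(abs(P[...,2]-.155)<.02)&(hsv[...,2]<70); m[:,:290]=0;m[:,340:]=0;m[:150]=0;m[200:]=0
print('knob',np.argwhere(m).mean(0)[::-1],P[m].mean(0),P[m].max(0),P[m].min(0))
a=im['frame'][110:275,250:450,::-1]; b=sc['frame'][150:280,170:400,::-1]
cv2.imwrite('pics/c1.png',np.vstack([cv2.resize(a,(460,380),interpolation=2)[:300] if 0 else cv2.resize(a[60:],(600,315)),cv2.resize(b,(600,285))]))
E
python3 m.py
```

```text
jar (np.float64(404.6701030927835), np.float64(232.0)) 97 [[ 0.50022988 -0.31022457  0.062     ]] [ 0.5007 -0.3115  0.0603]
big (np.float64(229.44897959183675), np.float64(231.9591836734694)) 196 [[0.49430611 0.33209213 0.092     ]] [0.494  0.3339 0.091 ]
blue [ 0.5724 -0.3633  0.0606]
green [ 0.4155 -0.3688  0.0602]
knob [0.6864 0.0276 0.1675]
beaker [ 0.6799 -0.3258  0.0011]
sb [ 0.4832 -0.54    0.0025]
handle [0.4758 0.0411 0.0713]
unit [ 274  125   67   64 2721] ((776.1680908203125, 54.90003967285156), (237.55685424804688, 240.6110076904297), 2.5418343544006348) [[652.2000122070312, 169.8000030517578], [662.7999877929688, -70.5999984741211], [900.2000122070312, -60.0], [889.5, 180.39999389648438]] 0.10908221876979862
handle ((477.3304138183594, 42.716270446777344), (19.414037704467773, 127.60774993896484), 0.1375812143087387) [0.47232224 0.04107023 0.07556504]
knob [313.60869565 176.56521739] [0.68420064 0.02892312 0.16694511] [0.69042364 0.03818085 0.17118641] [0.67805379 0.02047242 0.16187557]
```

View pics/c1.png

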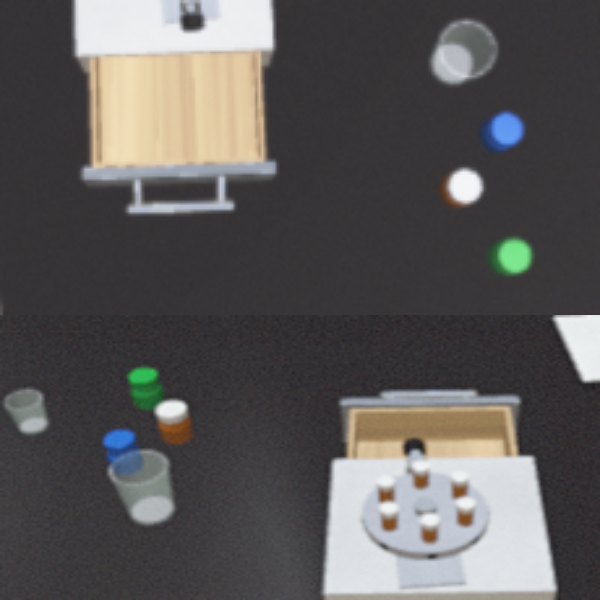

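The crop shows the brown jar with the white cap at crop (463,186), with the blue one at (505,130) and the green one at (514,255) as neighbours. The heights and sizes match the description. The unit's yaw is about +2.5° and the drawer is out by about 0.148. I'll square the tool to world axes first, then travel.

send_rows:
  rows:
    - [8.5, [0, 0, 0], -9.7]
    - [8.5, [0, 0, 0], -9.7]
    - [8.5, [-1.9, -6.0, 0], 0]
    - [8.5, [-1.9, -5.8, 0], 0]
    - [8.5, [-1.9, -5.8, 0], 0]
    - [8.5, [-1.9, -5.8, 0], 0]
    - [8.5, [-1.9, -5.8, 0], 0]
    - [8.5, [-1.9, -5.8, 0], 0]
    - [8.5, [-1.9, -5.8, 0], 0]
    - [8.5, [-1.9, -5.8, 0], 0]

```text
t: 1.45
tool_pos: [0.3595, 0.1224, 0.2314]
tool_rot: [-0.002, 3.14, 0.0]
contact_force: [1.4, 0.4, 0.7]
opening: 0.0847
grip_force: 0.0
```

send_rows:
  rows:
    - [8.5, [-1.75, -5.4, 0.3], 0]
    - [8.5, [-1.75, -5.4, 0.3], 0]
    - [8.5, [-1.75, -5.4, 0.3], 0]
    - [8.5, [-1.75, -5.4, 0.3], 0]
    - [8.5, [-1.75, -5.4, 0.3], 0]
    - [8.5, [-1.75, -5.4, 0.3], 0]
    - [8.5, [-1.75, -5.4, 0.3], 0]
    - [8.5, [-1.75, -5.4, 0.3], 0]
    - [8.5, [0, 0, 0], 0]

```text
t: 2.58
tool_pos: [0.4996, -0.3106, 0.2057]
tool_rot: [-0.004, -3.14, -0.002]
contact_force: [-0.2, 0.9, -0.3]
opening: 0.0851
grip_force: 0.0
```

```bash
python3 - <<'E'
from h import *
im=look('wrist','w1.png'); o=ctrl.get_obs(); print(o['tool_pos'],o['tool_rot']); P=cloud(im)
hsv=cv2.cvtColor(im['frame'],cv2.COLOR_RGB2HSV)
m=(abs(P[...,2]-.062)<.006)&(hsv[...,1]<60)&(hsv[...,2]>140)
k,l,st,c=cv2.connectedComponentsWithStats(m.astype(np.uint8))
for i in range(1,k):
    if st[i,4]>200:
        q=P[l==i]; print(st[i],c[i],onplane(im,c[i],.062),q.mean(0),np.ptp(q,axis=0))
E
```

```text
[ 0.49940945 -0.30886879  0.2061117 ] [-2.16827864e-03 -3.13986504e+00 -2.51405180e-03]
[ 75 138  53  51 482] [102.55809129 162.67219917] [[ 0.47759269 -0.52002969  0.062     ]] [ 0.47821423 -0.52168757  0.05986093] [0.05055651 0.05220221 0.00627605]
[ 295  164   39   40 1224] [314.01143791 183.42075163] [[ 0.49943485 -0.31177066  0.062     ]] [ 0.49951401 -0.31176933  0.06203956] [0.03954063 0.03781909 0.00858485]
[  0 268  87  37 254] [ 41.91338583 286.46456693] [[ 0.61892092 -0.62153487  0.062     ]] [ 0.62203724 -0.62631745  0.05754155] [0.04518558 0.09285216 0.00662009]
[  11  289   63   39 1209] [ 40.00992556 308.89578164] [[ 0.64928054 -0.63262331  0.062     ]] [ 0.64646494 -0.62840542  0.06576506] [0.05282834 0.07783447 0.00471654]
[298 297  41  16 220] [317.69090909 302.04545455] [[ 0.63678585 -0.3082638   0.062     ]] [ 0.63666504 -0.30824714  0.06215619] [0.01410275 0.04499742 0.01198024]
[   0  310   57   82 2294] [ 18.56015693 343.755449  ] [[ 0.70111721 -0.67598254  0.062     ]] [ 0.70294916 -0.6780185   0.06075269] [0.12501605 0.0996391  0.00980625]
```

View pics/w1.png

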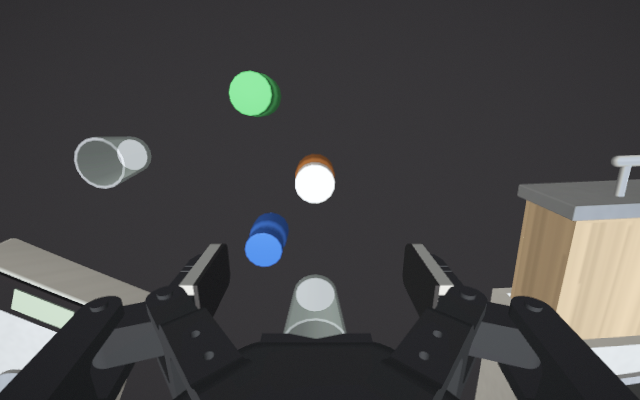

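send_rows:
  rows:
    - [8.5, [0, -0.2, 4], 0]
    - [8.5, [0, 0, 4], 0]
    - [8.5, [0, 0, 4], 0]
    - [8.5, [0, 0, 3], 0]
    - [8.5, [0, 0, 2], 0]
    - [8.5, [0, 0, 1.4], 0]
    - [8.5, [0, 0, 0], 0]
    - [4, [0, 0, 0], 0]
    - [4, [0, 0, 0], 0]
    - [3.5, [0, 0, 0], 0]
  newtons: 35

```text
t: 3.88
tool_pos: [0.5005, -0.3105, 0.0249]
tool_rot: [-0.001, 3.14, -0.003]
contact_force: [-0.0, -0.5, 4.8]
opening: 0.0417
grip_force: 35.3
```

send_rows:
  rows:
    - [3.5, [0, 0, -3], 0]
    - [3.5, [0, 0, -5], 0]
    - [3.5, [0, 0, -5.5], 0]
    - [3.5, [-1.0, 4, 0], -2.5]
    - [3.5, [-1.4, 5.5, 0], 0]
    - [3.5, [-1.4, 5.5, 0], 0]
    - [3.5, [-1.4, 5.5, 0], 0]
    - [3.5, [-1.4, 5.5, 0], 0]
    - [3.5, [-1.0, 4, 0], 0]
    - [3.5, [0, 0, 0], 0]

```text
t: 5.12
tool_pos: [0.564, -0.0045, 0.1581]
tool_rot: [0.076, -3.14, -0.001]
contact_force: [0.2, -0.5, -0.7]
opening: 0.0415
grip_force: 36.1
```

```bash
python3 - <<'E'
from h import *
im=look('wrist','w2.png'); o=ctrl.get_obs(); print(o['tool_pos'],o['tool_rot'],o['grip_force'],o['opening']); P=cloud(im)
t=look('top','t2.png');Q=cloud(t)
for nm,A in(('w',P),('t',Q)):
  z=A[...,2]; m=(z>.07)&(z<.085)&(A[...,0]>.44)&(A[...,0]<.50)&(abs(A[...,1]-.045)<.09)
  if m.sum()>20:
    q=A[m]; r=cv2.minAreaRect((q[:,:2]*1000).astype(np.float32)); print(nm,'handle',m.sum(),r,q.mean(0))
  # drawer front/side walls top
  m=(z>.08)&(z<.10)&(A[...,0]>.49)&(A[...,0]<.56)&(abs(A[...,1]-.045)<.14)
  if m.sum()>20:
    q=A[m]; print(nm,'walls',np.percentile(q,[2,50,98],axis=0).round(4).tolist())
E
```

```text
[ 0.56387226 -0.00596119  0.15807192] [ 7.36944376e-02 -3.14021038e+00  4.16915462e-04] 36.065676989383064 0.04164338315294557
w handle 3554 ((484.39544677734375, 41.78153991699219), (34.91044235229492, 129.0473175048828), 2.2358362674713135) [0.47591425 0.04159717 0.07611077]
w walls [[0.5044, -0.0661, 0.0826], [0.517, 0.045, 0.097], [0.5525, 0.1523, 0.0987]]
t handle 22 ((482.5783996582031, 99.59095001220703), (29.69778823852539, 14.704193115234375), 0.09776070713996887) [0.48041841 0.09589718 0.07526376]
t walls [[0.5047, -0.0461, 0.0812], [0.5178, 0.045, 0.0931], [0.5487, 0.1567, 0.0994]]
```

View pics/w2.png

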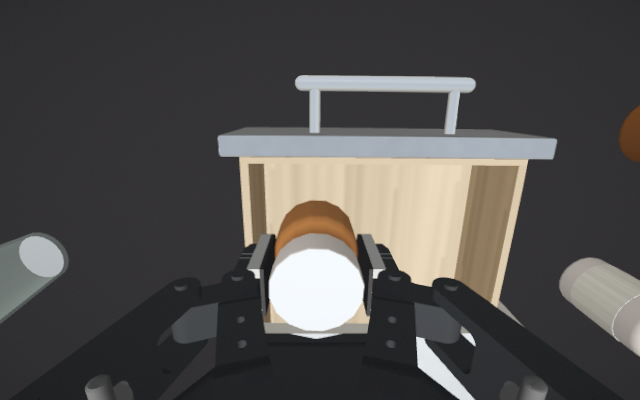

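The picture shows the jar gripped upright at (316,275) with the drawer open beneath it and the handle bar at (385,83). I'll move over the drawer centre and lower.

send_rows:
  rows:
    - [3.5, [-1.5, 2.6, 0], 0]
    - [3.5, [-1.5, 2.5, 0], 0]
    - [3.5, [0, 0, 1], 0]
    - [3.5, [0, 0, 3], 0]
    - [3.5, [0, 0, 3], 0]
    - [3.5, [0, 0, 2], 0]
    - [3.5, [0, 0, 1], 0]
    - [3.5, [0, 0, 0.5], 0]
    - [3.5, [0, 0, 0], 0]

```text
t: 6.35
tool_pos: [0.5922, 0.0451, 0.0538]
tool_rot: [-0.07, 3.14, -0.0]
contact_force: [0.6, 0.3, -1.2]
opening: 0.0415
grip_force: 36.1
```

send_rows:
  rows:
    - [3.5, [0, 0, 0.3], 0]
    - [3.5, [0, 0, 0.2], 0]
    - [3.5, [0, 0, 0.1], 0]
    - [3.5, [0, 0, 0], 0]

```text
t: 6.85
tool_pos: [0.5918, 0.0453, 0.0473]
tool_rot: [0.07, -3.141, -0.0]
contact_force: [0.2, 0.6, -2.3]
opening: 0.0415
grip_force: 36.1
```

send_rows:
  rows:
    - [3.5, [0, 0, 0.1], 0]
    - [3.5, [0, 0, 0], 0]

```text
t: 7.1
tool_pos: [0.5921, 0.0453, 0.0469]
tool_rot: [-0.07, 3.14, 0.0]
contact_force: [-0.6, 1.0, 2.2]
opening: 0.0416
grip_force: 36.4
```

send_rows:
  rows:
    - [5, [0, 0, 0], 0]
    - [6, [0, 0, 0], 0]
    - [7, [0, 0, 0], 0]
    - [7, [0, 0, 0], 0]
    - [7, [0, 0, -1.5], 0]
    - [7, [0, 0, -3], 0]
    - [7, [0, 0, -5], 0]
    - [7, [0, 0, -5], 0]
    - [7, [0, 0, 0], 0]

```text
t: 8.22
tool_pos: [0.5953, 0.0451, 0.1991]
tool_rot: [-0.07, 3.128, -0.001]
contact_force: [0.7, -0.0, 0.4]
opening: 0.0701
grip_force: 0.0
```

```bash
python3 - <<'E'
from h import *
im=look('wrist','w3.png'); o=ctrl.get_obs(); print(o['tool_pos'],o['contact_force'],o['opening']); P=cloud(im)
hsv=cv2.cvtColor(im['frame'],cv2.COLOR_RGB2HSV)
m=(abs(P[...,2]-.084)<.006)&(hsv[...,1]<60)&(hsv[...,2]>140)&(P[...,0]>.53)&(P[...,0]<.65)&(abs(P[...,1]-.045)<.09)
print(m.sum(),P[m].mean(0),np.ptp(P[m],axis=0))
z=P[...,2]; A=P
m=(z>.068)&(z<.085)&(A[...,0]>.44)&(A[...,0]<.485)&(abs(A[...,1]-.045)<.09)
q=A[m];print('handle',m.sum(),np.percentile(q,[1,50,99],axis=0).round(4).tolist())
E
```

```text
[0.59360021 0.04521539 0.19559112] [-0.29178067 -0.05670983 -0.51376473] 0.06989801082959987
1584 [0.58773373 0.04164827 0.08425068] [0.08134518 0.10932523 0.01130708]
handle 2511 [[0.466, -0.0203, 0.0727], [0.4739, 0.0436, 0.0766], [0.4838, 0.1045, 0.0789]]
```

View pics/w3.png

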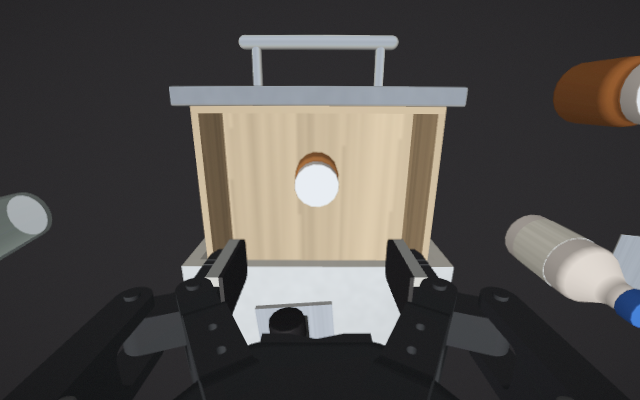

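The jar stands upright at (316,185), clear of the fingers, and the plunger knob is at (287,318). I'll back off in front of the handle with the fingers shut.

send_rows:
  rows:
    - [0, [4, 0.1, 0], 0]
    - [0, [5, 0.1, 0], 0]
    - [0, [5, 0, 0], 0]
    - [0, [3, 0, 2], 0]
    - [0, [0, 0, 4], 0]
    - [0, [0, 0, 4], 0]
    - [0, [0, 0, 3], 0]
    - [0, [0, 0, 1], 0]
    - [0, [0, 0, 0], 0]
  newtons: 30

```text
t: 9.4
tool_pos: [0.4211, 0.0398, 0.0506]
tool_rot: [0.07, -3.139, -0.0]
contact_force: [0.2, 0.1, 0.9]
opening: -0.0002
grip_force: 0.0
```

send_rows:
  rows:
    - [0, [-1.5, 0, 0], 0]
    - [0, [-0.8, 0, 0], 0]
    - [0, [-0.5, 0, 0], 0]
    - [0, [-0.5, 0, 0], 0]
    - [0, [-0.6, 0, 0], 0]
    - [0, [-0.8, 0, 0], 0]
    - [0, [-1.0, 0, 0], 0]
    - [0, [-1.2, 0, 0], 0]
    - [0, [-1.4, 0, 0], 0]
    - [0, [-1.5, 0, 0], 0]

```text
t: 10.65
tool_pos: [0.5207, 0.044, 0.0511]
tool_rot: [0.07, -3.141, 0.0]
contact_force: [-1.8, -0.8, 1.1]
opening: -0.0001
grip_force: 0.7
```

Pushing: about 1–2 N. About 8 cm remains.

send_rows:
  rows:
    - [0, [-1.5, 0, 0], 0]
    - [0, [-1.5, 0, 0], 0]
    - [0, [-1.3, 0, 0], 0]
    - [0, [-1.1, 0, 0], 0]
    - [0, [-0.9, 0, 0], 0]
    - [0, [-0.5, 0, 0], 0]
    - [0, [-0.3, 0, 0], 0]
    - [0, [-0.3, 0, 0], 0]

```text
t: 11.65
tool_pos: [0.5929, 0.0474, 0.0513]
tool_rot: [0.07, -3.138, 0.0]
contact_force: [-9.3, -0.6, 6.7]
opening: -0.0001
grip_force: 4.5
```

send_rows:
  rows:
    - [0, [-0.2, 0, 0], 0]
    - [0, [0, 0, 0], 0]

```text
t: 11.9
tool_pos: [0.5928, 0.0474, 0.0513]
tool_rot: [0.07, -3.133, 0.0]
contact_force: [-12.7, -1.4, 8.5]
opening: -0.0
grip_force: 6.1
```

send_rows:
  rows:
    - [0, [1, 0, 0], 0]
    - [0, [4, 0, -1], 0]
    - [3, [0, 0, -5], 0]
    - [6, [0, 0, -6], 0]
    - [6, [0, 0, -6], 0]
    - [6, [-3, 0, -4], 0]
    - [6, [-5, 0, -1], 0]
    - [6, [-5, 0, 0], 0]
    - [6, [0, 0, 0], 0]
    - [6, [0, 0, 0], 0]

```text
t: 13.15
tool_pos: [0.6752, 0.0511, 0.2808]
tool_rot: [0.07, -3.14, -0.0]
contact_force: [-0.2, 0.0, 0.0]
opening: 0.06
grip_force: 0.0
```

```bash
cat > k.py <<'E'
from h import *
import sys
im=look('wrist',sys.argv[1]); t=look('top'); o=ctrl.get_obs(); print(o['tool_pos'],o['contact_force']); P=cloud(im); Q=cloud(t)
for nm,A,I in(('w',P,im),('t',Q,t)):
  hsv=cv2.cvtColor(I['frame'],cv2.COLOR_RGB2HSV); x,y,z=A[...,0],A[...,1],A[...,2]
  m=(z>.06)&(z<.085)&(x>.55)&(x<.64)&(abs(y-.05)<.09)
  if m.sum()>5: print(nm,'handle',m.sum(),np.percentile(A[m],[1,50,99],axis=0).round(4).tolist())
  box=(x>.63)&(x<.74)&(abs(y-.03)<.04)
  m=box&(z>.135)&(z<.175)&(hsv[...,2]<80)
  if m.sum()>5: print(nm,'knob',m.sum(),np.argwhere(m).mean(0)[::-1],np.percentile(A[m],[1,50,99],axis=0).round(4).tolist()); q=A[m]; q=q[q[:,2]>.16]; print('  top',q.mean(0),cv2.minAreaRect((q[:,:2]*1000).astype(np.float32)))
  # dial: z about .11+.05
  m=(abs(z-.162)<.016)&(x>.70)&(x<.92)&(abs(y-.05)<.09)&(hsv[...,1]<60)&(hsv[...,2]>100)
  if m.sum()>5: q=A[m]; print(nm,'dial',m.sum(),cv2.minEnclosingCircle((q[:,:2]*1000).astype(np.float32)),np.median(q[:,2]))
E
python3 k.py w4.png
```

```text
[0.67484882 0.05112795 0.28190713] [-0.29482156  0.25201638 -0.84256199]
w handle 1497 [[0.6011, -0.0141, 0.0697], [0.6094, 0.052, 0.0763], [0.6397, 0.1331, 0.0792]]
w knob 683 [290.74377745 199.05710102] [[0.6749, 0.0156, 0.1369], [0.6824, 0.0296, 0.166], [0.7377, 0.042, 0.1698]]
  top [0.68343605 0.02870285 0.16638188] ((706.6106567382812, 30.869707107543945), (62.20518493652344, 25.160263061523438), 6.910678386688232)
w dial 7328 ((780.8002319335938, 40.02138137817383), 81.91928100585938) 0.16298270336398257
t handle 8 [[0.6064, -0.017, 0.069], [0.6095, -0.0132, 0.0738], [0.6133, -0.0096, 0.08]]
t knob 30 [313.8 176.8] [[0.6762, 0.017, 0.1578], [0.6836, 0.0276, 0.1646], [0.6908, 0.0382, 0.1732]]
  top [0.68375713 0.02830509 0.16545137] ((683.4617309570312, 27.56570816040039), (14.458965301513672, 21.169092178344727), 1.7866449356079102)
t dial 64 ((787.1773681640625, 36.356868743896484), 87.80978393554688) 0.16176342948758593
```

View pics/w4.png

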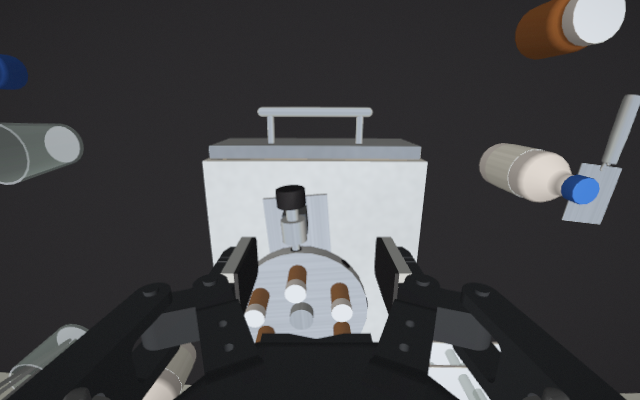

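The drawer is shut (panel at row 150, and the handle has moved 135 mm to the stop). The knob is at (290,199), the block at (293,232) and the dial hub at (301,315). Now for the pin's direction.

```bash
python3 - <<'E'
from h import *
from scipy.optimize import least_squares
im=look('wrist'); A=cloud(im); hsv=cv2.cvtColor(im['frame'],cv2.COLOR_RGB2HSV); x,y,z=A[...,0],A[...,1],A[...,2]
dm=(abs(z-.163)<.004)&(x>.735)&(x<.92)&(abs(y-.05)<.09)&(hsv[...,1]<50)
h=cv2.convexHull((A[dm][:,:2]*1000).astype(np.float32))[:,0]
h=h[h[:,0]<790]
s=least_squares(lambda p:np.hypot(h[:,0]-p[0],h[:,1]-p[1])-68,[800,40],loss='soft_l1'); print('dial c',s.x,abs(s.fun).max(),len(h))
# ridge of knob/neck/block: centre line by x slices
for x0 in np.arange(.674,.735,.004):
    m=(abs(x-x0)<.002)&(abs(y-.03)<.03)&(z>.145)&(z<.18)
    if m.sum()>10: q=A[m]; print(round(x0,3),m.sum(),q[:,1].min().round(4),q[:,1].max().round(4),((q[:,1].min()+q[:,1].max())/2).round(4),q[:,2].max().round(4))
E
```

```text
dial c [805.01381986  42.24827464] 1.822252937692852 24
0.674 77 0.0255 0.0397 0.0326 0.1698
0.678 206 0.0133 0.0408 0.027 0.1701
0.682 126 0.0142 0.041 0.0276 0.1705
0.686 123 0.0152 0.0419 0.0286 0.1701
0.69 115 0.015 0.0421 0.0286 0.1699
0.694 41 0.0161 0.037 0.0266 0.1692
0.698 43 0.0245 0.0349 0.0297 0.1624
0.702 49 0.0244 0.0358 0.0301 0.1623
0.706 149 0.02 0.0418 0.0309 0.1684
0.71 116 0.0186 0.0429 0.0308 0.1687
0.714 91 0.0199 0.043 0.0315 0.1676
0.718 96 0.0198 0.0433 0.0315 0.1686
0.722 97 0.021 0.0443 0.0326 0.1682
0.726 85 0.0209 0.0444 0.0326 0.1683
0.73 12 0.0223 0.0348 0.0286 0.1668
0.734 28 0.0308 0.0377 0.0343 0.1598
```

send_rows:
  rows:
    - [6, [0, 0, 0], -3.9]
    - [6, [-0.7, -2.4, 0], 0]
    - [6, [0, 0, 2], 0]
    - [6, [0, 0, 4], 0]
    - [6, [0, 0, 4], 0]
    - [6, [0, 0, 2.5], 0]
    - [6, [0, 0, 1.5], 0]
    - [6, [0, 0, 0.8], 0]
    - [6, [0, 0, 0], 0]
    - [6, [0, 0, 0], 0]

```text
t: 14.55
tool_pos: [0.6861, 0.0279, 0.1349]
tool_rot: [-0.176, 3.134, -0.0]
contact_force: [0.3, -0.3, -0.8]
opening: 0.0601
grip_force: 0.0
```

```bash
python3 - <<'E'
from h import *
im=look('wrist','w5.png'); o=ctrl.get_obs(); print(o['tool_pos'],np.degrees(2*np.arctan2(o['tool_rot'][1],o['tool_rot'][0])),o['contact_force'])
E
```

```text
[0.68613195 0.02790495 0.13491103] 186.4449166645447 [-0.1089495  -0.36663806 -0.59034708]
```

View pics/w5.png

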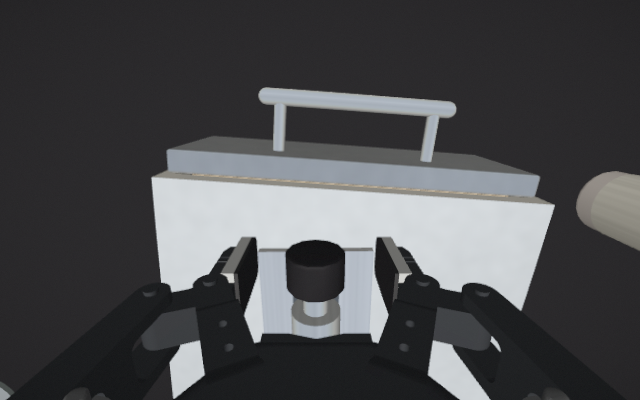

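The knob at (315,268) is centred between the pads. Close on it.

send_rows:
  rows:
    - [4, [0, 0, 0], 0]
    - [2, [0, 0, 0], 0]
    - [1, [0, 0, 0], 0]
    - [1, [0, 0, 0], 0]
    - [1, [0, 0, 0], 0]
  newtons: 70

```text
t: 15.22
tool_pos: [0.6856, 0.0274, 0.1342]
tool_rot: [-0.176, 3.136, -0.002]
contact_force: [-1.0, -2.6, 4.6]
opening: 0.0261
grip_force: 68.7
```

send_rows:
  rows:
    - [1, [0.4, 0, 0], 0]
    - [1, [0.5, 0, 0], 0]
    - [1, [0.5, 0, 0], 0]
    - [1, [0.4, 0, 0], 0]
    - [1, [0.3, 0, 0], 0]
    - [1, [0.1, 0, 0], 0]
    - [1, [0, 0, 0], 0]
    - [1, [0, 0, 0], 0]

```text
t: 16.23
tool_pos: [0.6663, 0.0251, 0.1343]
tool_rot: [-0.176, 3.128, -0.002]
contact_force: [8.8, -3.1, -1.0]
opening: 0.0259
grip_force: 68.7
```

send_rows:
  rows:
    - [1, [0.2, 0, 0], 0]
    - [1, [0.2, 0, 0], 0]
    - [1, [0, 0, 0], 0]
    - [1, [0, 0, 0], 0]

```text
t: 16.73
tool_pos: [0.6639, 0.0248, 0.1343]
tool_rot: [-0.175, 3.124, -0.001]
contact_force: [16.1, -2.3, -4.1]
opening: 0.0258
grip_force: 69.1
```

```bash
python3 - <<'E'
from h import *
im=look('wrist','w6.png'); A=cloud(im); x,y,z=A[...,0],A[...,1],A[...,2]; o=ctrl.get_obs(); print(o['contact_force'],o['tool_pos'],o['grip_force'])
v=cv2.cvtColor(im['frame'],cv2.COLOR_RGB2HSV)[...,2]
m=(z>.16)&(z<.175)&(abs(y-.027)<.02)&(x>.63)&(x<.72)&(v<80); print('knob x',np.percentile(x[m],[2,50,98]))
m=(z>.068)&(z<.085)&(x>.58)&(x<.62)&(abs(y-.05)<.08); print('handle',np.percentile(x[m],[1,50]))
t=look('top');B=cloud(t);m=(abs(B[...,2]-.09)<.012)&(B[...,0]>.62)&(B[...,0]<.66)&(abs(B[...,1]-.05)<.1);print('panel',m.sum(),np.percentile(B[m][:,0],[2,50,98]) if m.sum() else '')
E
```

```text
[15.42270905 -2.50425745 -3.91299948] [0.6639017  0.02476866 0.1343393 ] 69.09921884536743
knob x [0.64967925 0.65983793 0.67084038]
handle [0.60083697 0.60793565]
panel 195 [0.6391083  0.64953374 0.65886602]
```

View pics/w6.png

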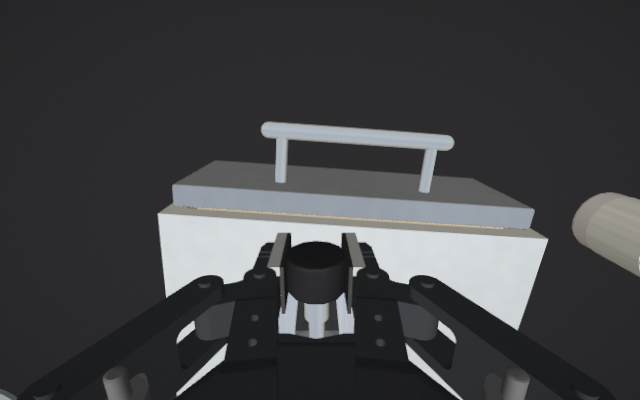

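The knob at (316,270) is held firmly. It has been pulled back 21.8 mm, and the 16 N exceeds the spring's 9.4 N, so it is on the hard stop. The drawer is unchanged (handle at x 0.608).

```bash
python3 -c "
from station import ctrl
print(ctrl.finish_job())"
```

```text
the job is handed in; nothing more can be done
None
```

The job is handed in at about 17 s of the 61 s: the jar was set down upright in the drawer, the drawer was pushed shut to its stop, and the plunger is held against its hard stop by the gripper; the judge's result wasn't shown.

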